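# Assemble the stone-sorting sieve set

### The arm

A 6-joint arm with a two-finger parallel gripper is mounted at the origin on a cart in front of the work surface, level with it; the furniture and walls round the work are solid. World frame = base frame: x ahead of the robot, y to its left, z up, the work surface at z = 0. Lengths are in m, angles in rad, forces in N, time in s.
With the tool pointing down it reaches from about 0.325 to 0.775 m from the base axis. Payload 9.3 kg.
Tool frame: the origin (TCP) lies at the very end of the fingers, on their centre line; the grasp point (between the pads) lies arm.pinch_z behind it (arm.pinch_z is the distance from the TCP to the grasp point, in m); z points along the fingers, y is the line along which they close (so a half turn about z gives the same grasp; the last joint's range is limited). The gripper opens to 85 mm and grips with 20 to 120 N. Pads are 22 mm wide; open, the fingers measure 114 mm over their backs; the gripper's body (76 mm by 85 mm) begins 54 mm behind the grasp point. The pads swing forward as they close: fully open they stand 13 mm farther back than shut.
Start: joints at [1.151, 0.259, 0.021, 1.334, 0, 1.418], TCP at [0.145, 0.531, 0.193] pointing down, gripper open.
Joint ranges: [-3.04, 3.04], [-0.91, 1.82], [-1.04, 1.36], [-1.92, 1.95], [-1.52, 1.45], [-3.14, 3.14]. Speed limits (rad/s): [2.22, 2.22, 2.79, 3.14, 3.14, 3.14].

### API

Orientations are given as a unit quaternion [w, x, y, z].
In Python, from bench import arm gives the robot as it stands. The module is installed in compiled form; this text tells all that it offers.
- The arm moves only by the tool arm_command, never from a script. Its argument "series" is a list of rows, each an object of numbers: "tx", "ty", "tz": the shift along the world's x, y, z normalised to -1 to 1, where 1 is 600 mm; "ax", "ay", "az": the turn, a rotation vector about the world's x, y, z normalised to -1 to 1, where 1 is 360 degrees. In form: [{"tx": .., "ty": .., "tz": .., "ax": .., "ay": .., "az": ..}, ...]. A call has 1 to 12 rows; each row is the pose to reach, as a shift and turn from the pose commanded when the call began, turning the shorter way round; what a row does not reach only later rows make up. A row lasts 1/10 s, in which the tool goes at most 50 mm and 8.59 degrees, less where a joint would pass 70% of its speed; a pose out of reach is approached as far as the arm can. A call with a number of a shift or a turn outside -1 to 1 is refused whole. A call with a gripper value outside its range is refused whole. "claw" is the gripper command: -1 is fully open, 1 is shut, values between are in proportion, set as the call begins (left out, the last holds). The fingers move at their own pace and stop on an object; "squeeze" is the grip in N (left out, the last holds). Time passes only in rows, so rows that repeat a pose let the fingers close. It gives the time, the measured TCP pose, the force, the opening and the grip force at its end, in the units of the state.
- arm.get_obs(): the state, without advancing time (a new reading comes with each control period).
- arm.snapshot(name): name is "scene" or "top" or "wrist"; returns (picture, depth): 480x640x3 uint8, red, green, blue; 480x640 float32, m along the optical axis (not along the pixel's ray), 0 where there is no reading.
- arm.camera_info(name): a dict with "camera_matrix" (3x3 intrinsics, pixels), "extrinsics" (4x4, takes a point from camera to world coordinates); the wrist camera has in their place "tool_from_camera" (4x4, takes a point from camera to tool coordinates, whose origin is the TCP and whose axes are the flange's). Camera axes: x right, y up, looking along -z (the intrinsics and any distortion apply to the point x, -y, -z); pixel columns grow to the right and rows downward; lengths in m; the calibration is good to about 2 mm. A picture is of the moment at which its call begins: read the wrist's pose just before it. camera_info takes no time and is no camera call.
- arm.sign_off(): hands the job in; it is judged then, once.
The state is a dict: "time_s": time; "q": joint angles; "qvel": joint speeds; "joint_efforts": joint torques, N m; "position": TCP position; "eef_rot": TCP orientation; "ft_force": force on the tool from outside, world axes, zero at the start; "moment": the same for the moment, N m; "finger_gap": finger opening in m; "grasp_force": force on a finger pad.
Only numpy, scipy, OpenCV 4.12 (cv2) and the standard library are available. Lean on these libraries where they do the work, as an engineer would, in place of code of your own. Each camera call takes 0.05 s, during which the arm holds its last target. There are 200 camera calls.

### The job

Put the small brass stone-sorting sieve set together on the beech block: stand the catch pan in the middle of the block, set the sieve with the many fine holes on the pan, the sieve with the few big holes on that, and close the top with the knobbed lid, each part upright and fully seated in the one below. Leave the charcoal block, the wax puck and the pliers where they lie.

Things in the scene. Friction and masses are not known exactly. Their poses are not given: they have to be found in the camera images.
- block_top (a point): Centre of the top face of the beech block, a plain wooden block 85 x 100 mm and 28 mm high, fixed on the bench. z up, x along the 85 mm side, y along the 100 mm side. The point is 28 mm above the bench.
- pan_centre (a point): Catch pan: plain round brass cup with a closed floor without holes, 54 mm outside diameter, 32 mm high, mouth 48 mm inside diameter, straight 3 mm wall, 80 g; open side up at the start. The point is on its axis half-way up, 16 mm above its underside; z is its axis. It stands on the bench.
- fine_centre (a point): Fine sieve: brass frame, 58 mm outside, 32 mm high, plate with many small dark holes (3 mm). Lowest 7 mm is a foot narrowing from 44 to 36 mm, which drops into the pan's mouth until the shoulder rests on its rim. Above: straight 58 mm wall, to grip; mouth 52 mm inside, 23 deep. Point: on the axis, half-way up, 16 mm above the underside; z its axis. Seated, it is 25 mm above the pan's point.
- coarse_centre (a point): Coarse sieve: brass frame, 62 mm outside, 37 mm high, plate with seven big dark holes (12 mm). Lowest 7 mm is a foot narrowing from 48 to 40 mm, which drops into the fine sieve's mouth until the shoulder rests on its rim. Above: straight 62 mm wall, to grip; mouth 56 mm inside, 28 deep. Point: on the axis, half-way up, 18.5 mm above the underside; z its axis. Seated, 27.5 mm above the fine's.
- lid_knob (a point): Lid: brass disc 64 mm across, 5 mm thick, on it an upright knob 16 mm thick, 24 mm high, to grip from above; 36 mm high in all. Under the disc a 7 mm foot narrowing from 52 to 44 mm drops into the coarse sieve's mouth until the disc rests on its rim. Point: on the axis, half-way up the knob, 24 mm above the underside, 12 above the disc; z its axis. Seated, 35.5 mm above the coarse sieve's.
- charcoal_centre (a point): Black charcoal soldering block bound with wire, 50 x 75 x 25 mm (x, y, z), loose on the bench among the parts; point at its centre. Leave it alone.
- wax_centre (a point): Round yellow beeswax puck, 45 mm diameter, 16 mm high, loose near the front edge of the bench; point at its centre. Leave it alone.
- pliers_centre (a point): Pliers with blue handles, 139 mm long (along y) and 10 mm high, loose on the bench beyond the parts; point at their centre. Leave them alone.
- lamp_post (a point): Foot of the grey lamp arm, a fixed post about 60 mm thick that rises steeply from this point, 150 mm above the right edge of the bench, to 0.75 m. Not used: only keep the arm clear of it.

How it is judged:
At the end, for the whole second after the job is handed in: Pan on the beech block, axis within 15 mm of its centre; fine sieve in the pan, coarse in the fine, lid in the coarse, each axis within 5 mm of the one below and its height within 2.5 mm of fully seated; all upright within 0.08 rad, released, at rest (horizontal distance between pan_centre and block_top below 0.015 m and z of pan_centre in the frame of block_top between 0.0135 and 0.0185 m and horizontal distance between fine_centre and pan_centre below 0.005 m and z of fine_centre in the frame of pan_centre between 0.0225 and 0.0275 m and horizontal distance between coarse_centre and fine_centre below 0.005 m and z of coarse_centre in the frame of fine_centre between 0.025 and 0.03 m and horizontal distance between lid_knob and coarse_centre below 0.005 m and z of lid_knob in the frame of coarse_centre between 0.033 and 0.038 m and angle between each of pan_centre, fine_centre, coarse_centre, lid_knob's own z axis and vertical below 0.08 rad and linear speed of each of pan, fine, coarse, lid below 0.02 m/s); the robot touches nothing.
It fails at once if the charcoal block is moved by more than 30 mm (distance of charcoal_centre from where it was at the start of the episode above 0.03 m).
It fails at once if the wax puck is moved by more than 30 mm (distance of wax_centre from where it was at the start of the episode above 0.03 m).
It fails at once if the pair of pliers is moved by more than 30 mm (distance of pliers_centre from where it was at the start of the episode above 0.03 m).
It also fails if it takes over 120 s, if anything falls off the work surface, if the arm or the gripper's body presses on something with over 40 N, if the wrist force passes 120 N, or if a joint passes its speed limit or range.

## Working session

There is one attempt and no reset: what is moved stays moved. The work goes in short steps, Python scripts to look and compute and a tool call to move; the robot and the scene stay as the last step left them, time stands still between calls to the robot, and variables do not carry over. Pictures are saved under pics/ and viewed, at most 14 in all, crops included, and the job is handed in when it is done.

Besides the shell and the picture viewer there is one more tool, called after ">>>" by a JSON object that holds its "method" and its "body", one argument or row to a line. arm_command: Moves the arm, as the interface text tells. Scaled input: -1 to 1 covers 600 mm each way for a shift and 360 degrees each way for a turn. Its arguments: {"type":"object","properties":{"series":{"type":"array","items":{"type":"object","properties":{"tx":{"type":"number"},"ty":{"type":"number"},"tz":{"type":"number"},"ax":{"type":"number"},"ay":{"type":"number"},"az":{"type":"number"}}}},"claw":{"type":"number"},"squeeze":{"type":"number"}},"required":["series"]}

```bash
mkdir -p pics
cat > h.py <<'E'
import numpy as np, cv2
from bench import arm
from scipy.spatial.transform import Rotation as R
def snap(name,fn=None):
    o=arm.get_obs(); im,d=arm.snapshot(name); ci=arm.camera_info(name)
    K=np.array(ci["camera_matrix"])
    if name=="wrist":
        q=o["eef_rot"]; T=np.eye(4); T[:3,:3]=R.from_quat([q[1],q[2],q[3],q[0]]).as_matrix(); T[:3,3]=o["position"]
        E=T@np.array(ci["tool_from_camera"])
    else: E=np.array(ci["extrinsics"])
    if fn: cv2.imwrite("pics/"+fn,im[:,:,::-1])
    v,u=np.mgrid[0:480,0:640]
    P=np.stack([(u-K[0,2])/K[0,0]*d,-(v-K[1,2])/K[1,1]*d,-d],-1)@E[:3,:3].T+E[:3,3]
    P[d==0]=np.nan
    return im,d,P,K,E
E
python3 - <<'E'
from h import *
for n in ["top","scene"]:
    im,d,P,K,E=snap(n,n+"1.png"); np.save(n+"P.npy",P); print(K,E, [k for k in arm.camera_info(n)])
print(arm.camera_info("wrist"), arm.pinch_z, arm.get_obs())
E
```

```text
[[491.94616101   0.         322.73914119]
 [  0.         491.94616101 241.45899329]
 [  0.           0.           1.        ]] [[-0.01036483  0.99775189 -0.06620978  0.49746671]
 [-0.99987523 -0.01113066 -0.01120831 -0.07735461]
 [-0.01192007  0.06608534  0.99774277  1.09976179]
 [ 0.          0.          0.          1.        ]] ['camera_matrix', 'extrinsics']
[[598.59933058   0.         311.38263141]
 [  0.         598.59933058 244.27112724]
 [  0.           0.           1.        ]] [[ 4.82847674e-01  4.94531016e-01 -7.22701320e-01 -3.16885084e-01]
 [-8.75704342e-01  2.72834359e-01 -3.98375849e-01 -5.54332714e-01]
 [ 1.68538189e-04  8.25227537e-01  5.64800394e-01  8.01815251e-01]
 [ 0.00000000e+00  0.00000000e+00  0.00000000e+00  1.00000000e+00]] ['camera_matrix', 'extrinsics']
{'camera_matrix': array([[376.85994854,   0.        , 319.69220468],
       [  0.        , 376.85994854, 234.60038322],
       [  0.        ,   0.        ,   1.        ]]), 'tool_from_camera': array([[-4.42055449e-04,  9.52523203e-01,  3.04465685e-01,
         7.94724172e-02],
       [ 9.99999899e-01,  4.45
[... 251 characters left out ...]
q': array([ 1.15142805e+00,  2.59145232e-01,  2.08477976e-02,  1.33371726e+00,
       -1.33842489e-05,  1.41820733e+00]), 'qvel': array([ 1.70091277e-03, -1.45217707e-03,  4.17198436e-03, -4.14440839e-05,
       -8.32134357e-04,  2.59706430e-05]), 'joint_efforts': array([ 5.94297759e-03, -5.56693912e+01,  3.45068908e+01,  1.16346762e-02,
       -1.27750423e-04, -3.68566634e-05]), 'position': array([0.14487383, 0.53026582, 0.19202558]), 'eef_rot': array([-1.65427858e-04,  1.32994398e-01,  9.91116602e-01, -5.86328846e-04]), 'ft_force': array([ 0.44686332, -0.73020156, -0.32734954]), 'moment': array([ 0.01550842, -0.01466018, -0.0108153 ]), 'grasp_force': 0.0, 'finger_gap': 0.08552337396439086}
```

View pics/top1.png

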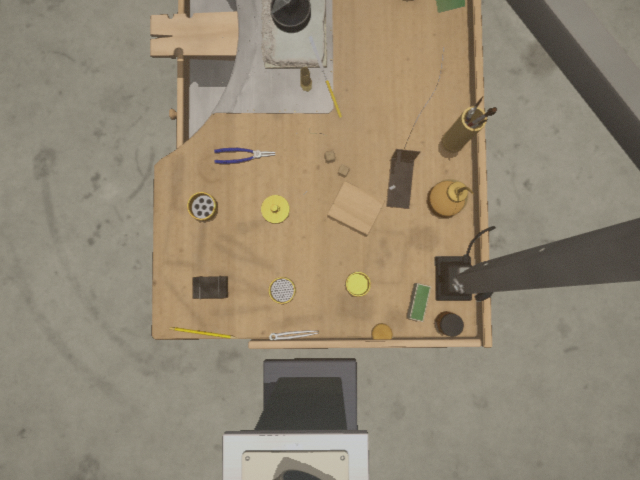

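View pics/scene1.png

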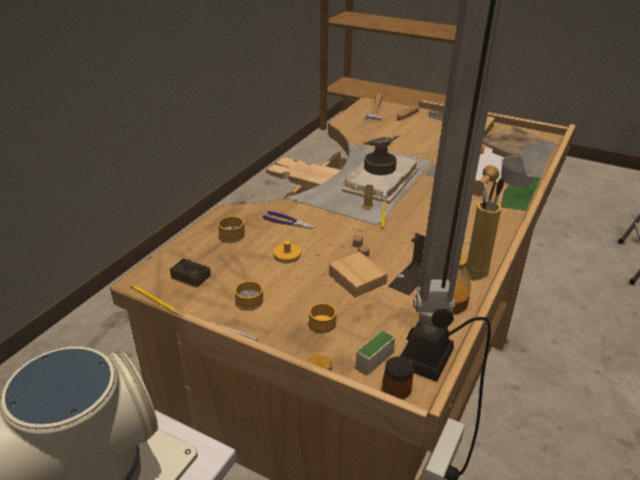

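The top view shows pan (357,284), fine sieve (283,291), coarse sieve (203,207), lid (275,209), block (356,208), charcoal (210,287), pliers (245,156), wax (382,331). Next I turn these into positions.

Run:
```python
from h import *
P=np.load("topP.npy")
for n,(u,v),r,z0 in [("pan",(357,284),20,.022),("fine",(283,291),20,.022),("coarse",(203,207),20,.026),("lid",(275,209),20,.008),("knob",(275,209),10,.03),("block",(356,208),38,.02),("char",(210,287),25,.015),("wax",(382,331),14,.008),("pliers",(245,156),38,.004)]:
    W=P[v-r:v+r+1,u-r:u+r+1]; m=W[:,:,2]>z0; m&=W[:,:,2]<.06
    Q=W[m]; 
    if len(Q)==0: print(n,"none",np.nanmin(W[...,2]),np.nanmax(W[...,2]));continue
    rect=cv2.minAreaRect((Q[:,:2]*1000).astype(np.float32)); c,rad=cv2.minEnclosingCircle((Q[:,:2]*1000).astype(np.float32))
    print(n,len(Q),"mean",Q.mean(0).round(4),"circ",np.round(c,1),round(rad,1),"rect",np.round(rect[0],1),np.round(rect[1],1),round(rect[2],1),"zmax",Q[:,2].max().round(4))
for u,v in [(320,250),(240,240),(380,250)]: print(P[v,u])
```

```text
pan 111 mean [ 0.4748 -0.1414  0.0318] circ [ 475.5 -139.9] 27.0 rect [ 475.3 -140.6] [52.  51.8] 89.8 zmax 0.0374
fine 138 mean [0.4638 0.0252 0.0311] circ [463.9  25.5] 28.9 rect [464.  26.] [56.6 56.2] 89.5 zmax 0.0374
coarse 176 mean [0.6506 0.2002 0.0355] circ [649.5 200. ] 31.2 rect [649.5 199.3] [61.4 60.1] 45.8 zmax 0.0416
lid 618 mean [0.6439 0.0412 0.0139] circ [644.1  41.7] 31.9 rect [644.7  41.8] [61.1 61.2] 89.0 zmax 0.0399
knob 44 mean [0.6441 0.041  0.0354] circ [644.5  41. ] 8.3 rect [643.9  41.3] [14.7 14.9] 67.2 zmax 0.0399
block 1781 mean [ 0.6428 -0.1375  0.028 ] circ [ 654.4 -131.4] 77.0 rect [ 658.7 -134.2] [120.7 110.4] 62.5 zmax 0.0343
char 769 mean [0.4716 0.1843 0.0239] circ [471.2 185. ] 43.1 rect [471.9 184.9] [75.9 48.1] 89.4 zmax 0.0301
wax 472 mean [ 0.3618 -0.1913  0.0171] circ [ 356.1 -191.3] 33.0 rect [ 365.9 -191.6] [61.5 46.4] 89.1 zmax 0.0267
pliers 499 mean [0.7658 0.1168 0.0073] circ [760.4 109.1] 117.4 rect [762.1 110.8] [177.9 167.9] 3.4 zmax 0.0383
[ 0.55130032 -0.05869088  0.00117233]
[ 0.5759541   0.12114555 -0.00213049]
[ 0.54993688 -0.19288029 -0.0009924 ]
```

>>> {"method": "arm_command", "body": {
  "series": [
    {"tx":0.525,"ty":-0.435,"tz":0.05,"az":-0.125},
    {"tx":0.525,"ty":-0.435,"tz":0.05,"az":-0.125},
    {"tx":0.525,"ty":-0.435,"tz":0.05,"az":-0.125},
    {"tx":0.525,"ty":-0.435,"tz":0.05,"az":-0.125},
    {"tx":0.525,"ty":-0.435,"tz":0.05,"az":-0.125},
    {"tx":0.525,"ty":-0.435,"tz":0.05,"az":-0.125},
    {"tx":0.525,"ty":-0.435,"tz":0.05,"az":-0.125},
    {"tx":0.525,"ty":-0.435,"tz":0.05,"az":-0.125},
    {"tx":0.525,"ty":-0.435,"tz":0.05,"az":-0.125},
    {"tx":0.525,"ty":-0.435,"tz":0.05,"az":-0.125},
    {"tx":0.525,"ty":-0.435,"tz":0.05,"az":-0.125}
  ],
  "claw": -1,
  "squeeze": 30
}}

```text
$.series[0]: bad value
```

Run:
```python
from h import *
P=np.load("topP.npy")
im=cv2.imread("pics/top1.png"); cv2.imwrite("pics/c1.png",cv2.resize(im[140:260,310:470],None,fx=5,fy=5,interpolation=cv2.INTER_CUBIC))
for u,v in [(395,190),(400,165),(408,155),(413,155),(390,205),(410,205),(388,200)]: print(u,v,P[v,u].round(3))
```

```text
395 190 [ 0.684 -0.228  0.003]
400 165 [ 0.743 -0.242 -0.004]
408 155 [ 0.754 -0.253  0.043]
413 155 [ 0.752 -0.263  0.049]
390 205 [ 0.65  -0.217  0.004]
410 205 [ 0.65  -0.262 -0.001]
388 200 [ 0.661 -0.212  0.006]
```

View pics/c1.png

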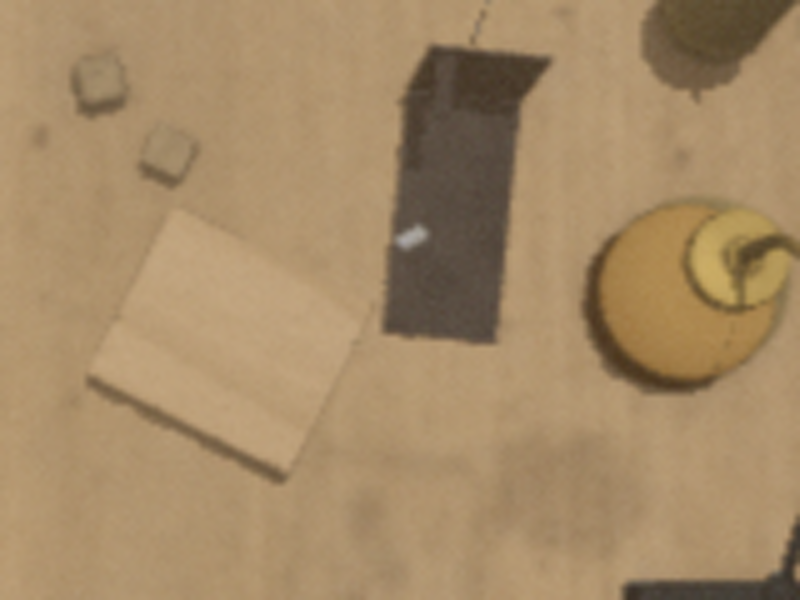

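The crop shows the block-top corners at (178,208), (370,308), (285,472) and (90,377), so the centre is at full-image pixel (356,208). The bookend base to its right is flat and its plate is well away. The move was refused with "bad value", so I'll try a simpler one.

>>> {"method": "arm_command", "body": {
  "series": [
    {"tx":0.1,"ty":-0.1,"tz":0.05,"ax":0,"ay":0,"az":0}
  ],
  "claw": -1,
  "squeeze": 30
}}

```text
time_s: 0.2
position: [0.176, 0.4981, 0.2068]
eef_rot: [-0.001, 0.131, 0.991, -0.002]
ft_force: [1.9, 0.3, 1.0]
finger_gap: 0.0854
grasp_force: 0.0
```

Run:
```python
from h import *
P=np.load("topP.npy"); print(np.nanmedian(P[203:214,351:362].reshape(-1,3),0)); print(arm.get_obs()["position"])
```

```text
[ 0.64105488 -0.13900659  0.02808126]
[0.17602455 0.49810495 0.20680587]
```

>>> {"method": "arm_command", "body": {
  "series": [
    {"tx":0.45,"ty":-0.37,"tz":0,"ax":0,"ay":0,"az":-0.125},
    {"tx":0.45,"ty":-0.37,"tz":0,"ax":0,"ay":0,"az":-0.125},
    {"tx":0.45,"ty":-0.37,"tz":0,"ax":0,"ay":0,"az":-0.125},
    {"tx":0.45,"ty":-0.37,"tz":0,"ax":0,"ay":0,"az":-0.125},
    {"tx":0.45,"ty":-0.37,"tz":0,"ax":0,"ay":0,"az":-0.125},
    {"tx":0.45,"ty":-0.37,"tz":0,"ax":0,"ay":0,"az":-0.125},
    {"tx":0.45,"ty":-0.37,"tz":0,"ax":0,"ay":0,"az":-0.125},
    {"tx":0.45,"ty":-0.37,"tz":0,"ax":0,"ay":0,"az":-0.125},
    {"tx":0.45,"ty":-0.37,"tz":0,"ax":0,"ay":0,"az":-0.125}
  ]
}}

```text
time_s: 1.1
position: [0.4489, 0.2742, 0.2086]
eef_rot: [-0.001, 0.503, 0.864, -0.001]
ft_force: [-0.9, -0.2, 0.1]
finger_gap: 0.0857
grasp_force: 0.0
```

>>> {"method": "arm_command", "body": {
  "series": [
    {"tx":0.04,"ty":-0.685,"tz":-0.08,"ax":0,"ay":0,"az":0},
    {"tx":0.04,"ty":-0.685,"tz":-0.08,"ax":0,"ay":0,"az":0},
    {"tx":0.04,"ty":-0.685,"tz":-0.08,"ax":0,"ay":0,"az":0},
    {"tx":0.04,"ty":-0.685,"tz":-0.08,"ax":0,"ay":0,"az":0},
    {"tx":0.04,"ty":-0.685,"tz":-0.08,"ax":0,"ay":0,"az":0},
    {"tx":0.04,"ty":-0.685,"tz":-0.08,"ax":0,"ay":0,"az":0},
    {"tx":0.04,"ty":-0.685,"tz":-0.08,"ax":0,"ay":0,"az":0},
    {"tx":0.04,"ty":-0.685,"tz":-0.08,"ax":0,"ay":0,"az":0},
    {"tx":0.04,"ty":-0.685,"tz":-0.08,"ax":0,"ay":0,"az":0},
    {"tx":0.04,"ty":-0.685,"tz":-0.08,"ax":0,"ay":0,"az":0},
    {"tx":0.04,"ty":-0.685,"tz":-0.08,"ax":0,"ay":0,"az":0},
    {"tx":0.04,"ty":-0.685,"tz":-0.08,"ax":0,"ay":0,"az":0}
  ]
}}

```text
time_s: 2.3
position: [0.4724, -0.134, 0.1616]
eef_rot: [0.0, 0.501, 0.865, 0.0]
ft_force: [-0.4, 0.9, -1.2]
finger_gap: 0.0852
grasp_force: 0.0
```

```bash
cat >> h.py <<'E'
def ring(P,c,rmax,zlo,zhi):
    "rim centre: hull circle of points in height band near c"
    m=(np.hypot(P[...,0]-c[0],P[...,1]-c[1])<rmax)&(P[...,2]>zlo)&(P[...,2]<zhi)
    Q=P[m]; (x,y),r=cv2.minEnclosingCircle((Q[:,:2]*1000).astype(np.float32))
    h=cv2.convexHull((Q[:,:2]*1000).astype(np.float32)); e=cv2.fitEllipse(h) if len(h)>5 else None
    return len(Q),(round(x,1),round(y,1),round(r,1)),e,np.percentile(Q[:,2],[5,50,95]).round(4)
E
python3 - <<'E'
from h import *
im,d,P,K,E=snap("wrist","w1.png"); o=arm.get_obs(); print(o["position"],o["eef_rot"]); print(ring(P,(.475,-.1405),.045,.024,.045))
E
```

```text
[ 0.47241266 -0.13406027  0.16160082] [1.58921816e-04 5.01131234e-01 8.65371276e-01 1.26487977e-04]
(880, (473.4, -140.1, 27.0), ((473.5394592285156, -139.98365783691406), (53.33976745605469, 53.70146942138672), 19.261579513549805), array([0.0255, 0.0319, 0.0333]))
```

View pics/w1.png

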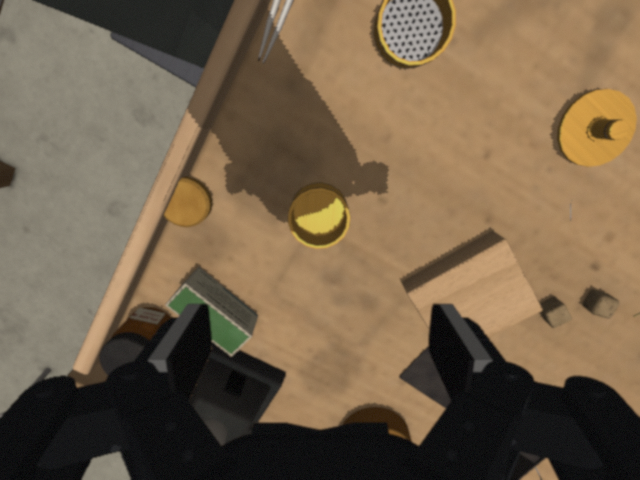

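The wrist view has the pan at (320,217), in line with the fingers, at (0.4735, -0.140). I descend part-way, then correct.

>>> {"method": "arm_command", "body": {
  "series": [
    {"tx":0,"ty":0,"tz":-0.08,"ax":0,"ay":0,"az":0},
    {"tx":0,"ty":0,"tz":-0.16,"ax":0,"ay":0,"az":0},
    {"tx":0,"ty":0,"tz":-0.16,"ax":0,"ay":0,"az":0},
    {"tx":0,"ty":0,"tz":-0.16,"ax":0,"ay":0,"az":0},
    {"tx":0,"ty":0,"tz":-0.16,"ax":0,"ay":0,"az":0}
  ]
}}

```text
time_s: 2.85
position: [0.4739, -0.136, 0.0677]
eef_rot: [0.002, 0.502, 0.865, 0.0]
ft_force: [-0.1, 0.6, 0.6]
finger_gap: 0.0851
grasp_force: 0.0
```

>>> {"method": "arm_command", "body": {
  "series": [
    {"tx":0,"ty":-0.006,"tz":-0.03,"ax":0,"ay":0,"az":0},
    {"tx":0,"ty":-0.006,"tz":-0.06,"ax":0,"ay":0,"az":0},
    {"tx":0,"ty":-0.006,"tz":-0.09,"ax":0,"ay":0,"az":0},
    {"tx":0,"ty":-0.006,"tz":-0.1,"ax":0,"ay":0,"az":0},
    {"tx":0,"ty":-0.006,"tz":-0.1,"ax":0,"ay":0,"az":0},
    {"tx":0,"ty":-0.006,"tz":-0.1,"ax":0,"ay":0,"az":0}
  ]
}}

```text
time_s: 3.45
position: [0.4733, -0.1398, 0.0067]
eef_rot: [0.001, 0.502, 0.865, 0.0]
ft_force: [0.9, 0.2, 0.1]
finger_gap: 0.0854
grasp_force: 0.0
```

>>> {"method": "arm_command", "body": {
  "series": [
    {"tx":0,"ty":0,"tz":-0.005,"ax":0,"ay":0,"az":0},
    {"tx":0,"ty":0,"tz":-0.005,"ax":0,"ay":0,"az":0},
    {"tx":0,"ty":0,"tz":-0.005,"ax":0,"ay":0,"az":0},
    {"tx":0,"ty":0,"tz":-0.005,"ax":0,"ay":0,"az":0},
    {"tx":0,"ty":0,"tz":-0.005,"ax":0,"ay":0,"az":0},
    {"tx":0,"ty":0,"tz":-0.005,"ax":0,"ay":0,"az":0},
    {"tx":0,"ty":0,"tz":-0.005,"ax":0,"ay":0,"az":0},
    {"tx":0,"ty":0,"tz":-0.005,"ax":0,"ay":0,"az":0},
    {"tx":0,"ty":0,"tz":-0.005,"ax":0,"ay":0,"az":0},
    {"tx":0,"ty":0,"tz":-0.005,"ax":0,"ay":0,"az":0}
  ],
  "claw": 1,
  "squeeze": 30
}}

```text
time_s: 4.45
position: [0.4723, -0.1394, 0.0022]
eef_rot: [-0.0, 0.502, 0.865, -0.0]
ft_force: [-0.3, -0.5, -0.4]
finger_gap: -0.0003
grasp_force: 0.0
```

The gap reads shut, so something went wrong. I'll look.

Run:
```python
from h import *
snap("wrist","w2.png"); im,*_=snap("scene"); 
cv2.imwrite("pics/s2.png",cv2.resize(im[200:420,180:420],None,fx=2.5,fy=2.5)[:,:,::-1])
```

```text
(no output)
```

View pics/w2.png

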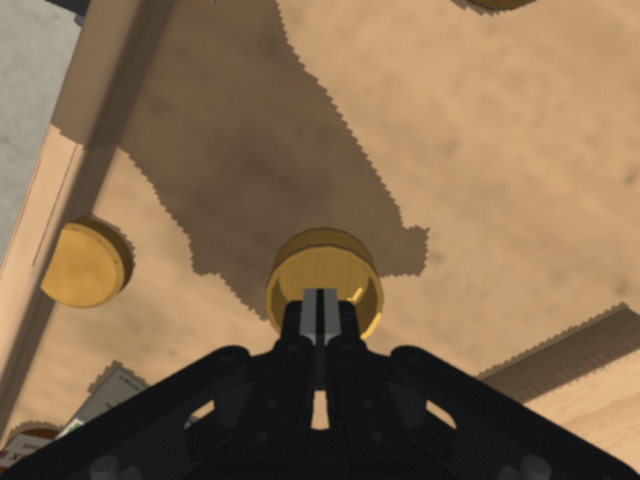

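View pics/s2.png

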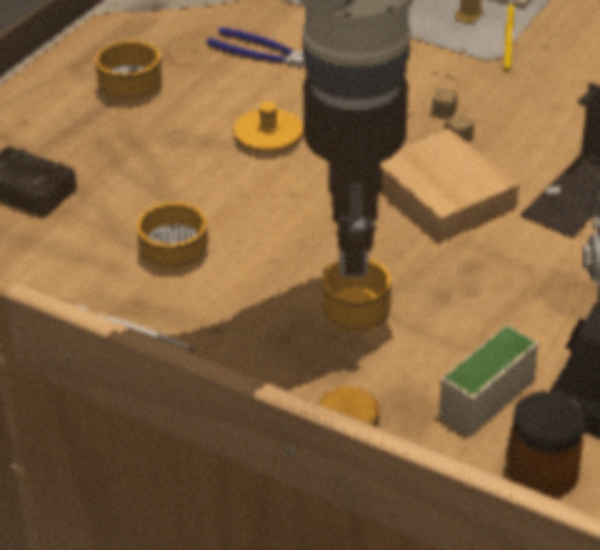

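The wrist view shows the shut fingertips at about (320,290), over the pan's mouth, with the pan unmoved. I'll check the fingertip height from the depth image.

Run:
```python
from h import *
im,d,P,K,E=snap("wrist"); o=arm.get_obs(); print(o["position"],o["finger_gap"])
for u,v in [(310,292),(330,292),(310,300),(330,310),(310,330),(320,270),(320,250),(320,243)]: print(u,v,d[v,u].round(4),P[v,u].round(4))
im,d,P,K,E=snap("scene")
for u,v in [(322,308),(322,304),(322,300),(322,296)]: print(u,v,P[v,u].round(4))
```

```text
[ 0.47235678 -0.13941151  0.00224529] -1.5907920289305965e-05
310 292 0.1485 [ 0.4621 -0.1309  0.0494]
330 292 0.1497 [ 0.4692 -0.1274  0.0483]
310 300 0.1429 [ 0.4624 -0.1311  0.0554]
330 310 0.1348 [ 0.4686 -0.1271  0.0638]
310 330 0.123 [ 0.4628 -0.1309  0.0763]
320 270 0.195 [ 0.4705 -0.1376  0.0038]
320 250 0.1616 [ 0.4599 -0.1191  0.0321]
320 243 0.1653 [ 0.4591 -0.1177  0.0276]
322 308 [ 0.4598 -0.1494  0.0548]
322 304 [ 0.4602 -0.1491  0.0644]
322 300 [ 0.4619 -0.1481  0.0725]
322 296 [ 0.4286 -0.1653  0.1131]
```

The depth images put the real fingertips at z≈0.047 while the reported TCP is at z = 0.002. So the fingers end about 45 mm behind the stated TCP, sideways position is fine, and nothing was touched. I'll treat this as a measured tool offset: open, then descend a further 42 mm, watching the force.

>>> {"method": "arm_command", "body": {
  "series": [
    {"tx":0,"ty":0,"tz":0,"ax":0,"ay":0,"az":0},
    {"tx":0,"ty":0,"tz":0,"ax":0,"ay":0,"az":0},
    {"tx":0,"ty":0,"tz":0,"ax":0,"ay":0,"az":0},
    {"tx":0,"ty":0,"tz":0,"ax":0,"ay":0,"az":0},
    {"tx":0,"ty":0,"tz":0,"ax":0,"ay":0,"az":0},
    {"tx":0,"ty":0,"tz":0,"ax":0,"ay":0,"az":0},
    {"tx":0,"ty":0,"tz":0,"ax":0,"ay":0,"az":0},
    {"tx":0,"ty":0,"tz":0,"ax":0,"ay":0,"az":0}
  ],
  "claw": -1
}}

```text
time_s: 5.45
position: [0.4723, -0.1394, 0.0022]
eef_rot: [0.0, 0.502, 0.865, -0.0]
ft_force: [1.1, 0.3, 0.4]
finger_gap: 0.0854
grasp_force: 0.0
```

Run:
```python
from h import *
im,d,P,K,E=snap("wrist","w3.png"); o=arm.get_obs(); print(o["position"],o["finger_gap"])
q=o["eef_rot"]; M=R.from_quat([q[1],q[2],q[3],q[0]]).as_matrix()
T=(P-o["position"])@M   # tool coords
m=(d>0)&(T[...,2]<-.03)&(abs(T[...,0])<.03)&(abs(T[...,1])<.07)&(np.mgrid[0:480,0:640][0]>200)
Q=T[m]; 
for s in (-1,1):
    S=Q[Q[:,1]*s>0]; S=S[np.argsort(-S[:,2])][:60]; print(s,np.median(S,0).round(4),S[0].round(4))
print(ring(P,(.4735,-.14),.045,.024,.036))
```

```text
[ 0.47235632 -0.13941763  0.0022475 ] 0.08568544331950106
-1 [ 0.0035 -0.0187 -0.03  ] [ 0.0108 -0.0209 -0.03  ]
1 [ 0.0062  0.0163 -0.03  ] [-0.0206  0.0173 -0.03  ]
(3761, (473.8, -139.9, 27.3), ((473.70465087890625, -139.85989379882812), (53.44253921508789, 54.37043762207031), 37.957279205322266), array([0.025 , 0.0316, 0.0331]))
```

View pics/w3.png

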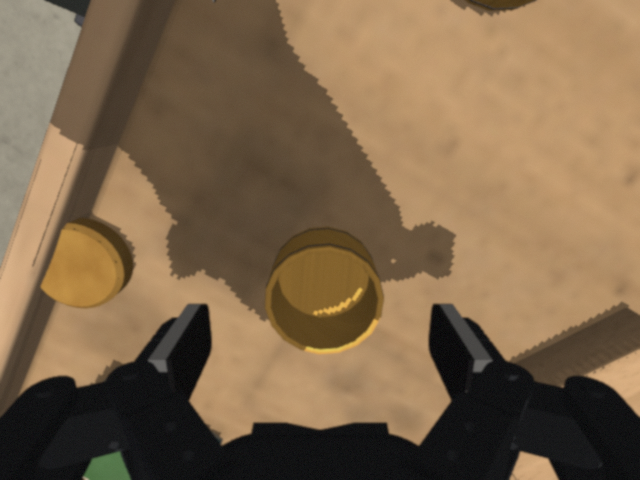

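The wrist view shows the pan at (324,300), between the open pads at columns 210 and 430, with the pads clearly above the rim. I descend in small rows.

>>> {"method": "arm_command", "body": {
  "series": [
    {"tx":0.002,"ty":0,"tz":-0.02,"ax":0,"ay":0,"az":0},
    {"tx":0.002,"ty":0,"tz":-0.035,"ax":0,"ay":0,"az":0},
    {"tx":0.002,"ty":0,"tz":-0.05,"ax":0,"ay":0,"az":0},
    {"tx":0.002,"ty":0,"tz":-0.06,"ax":0,"ay":0,"az":0},
    {"tx":0.002,"ty":0,"tz":-0.07,"ax":0,"ay":0,"az":0},
    {"tx":0.002,"ty":0,"tz":-0.07,"ax":0,"ay":0,"az":0},
    {"tx":0.002,"ty":0,"tz":-0.07,"ax":0,"ay":0,"az":0}
  ]
}}

```text
time_s: 6.2
position: [0.4735, -0.1394, -0.0398]
eef_rot: [-0.0, 0.502, 0.865, -0.0]
ft_force: [0.3, -0.9, -0.6]
finger_gap: 0.0855
grasp_force: 0.0
```

>>> {"method": "arm_command", "body": {
  "series": [
    {"tx":0,"ty":0,"tz":0,"ax":0,"ay":0,"az":0},
    {"tx":0,"ty":0,"tz":0,"ax":0,"ay":0,"az":0},
    {"tx":0,"ty":0,"tz":0,"ax":0,"ay":0,"az":0},
    {"tx":0,"ty":0,"tz":0,"ax":0,"ay":0,"az":0},
    {"tx":0,"ty":0,"tz":0,"ax":0,"ay":0,"az":0},
    {"tx":0,"ty":0,"tz":0,"ax":0,"ay":0,"az":0},
    {"tx":0,"ty":0,"tz":0,"ax":0,"ay":0,"az":0},
    {"tx":0,"ty":0,"tz":0,"ax":0,"ay":0,"az":0}
  ],
  "claw": 1,
  "squeeze": 30
}}

```text
time_s: 7.0
position: [0.4738, -0.1396, -0.0391]
eef_rot: [0.0, 0.502, 0.865, -0.0]
ft_force: [-1.1, 0.5, 5.2]
finger_gap: 0.0537
grasp_force: 31.1
```

>>> {"method": "arm_command", "body": {
  "series": [
    {"tx":0,"ty":0,"tz":0.05,"ax":0,"ay":0,"az":0},
    {"tx":0,"ty":0,"tz":0.1,"ax":0,"ay":0,"az":0},
    {"tx":0.07,"ty":0,"tz":0.12,"ax":0,"ay":0,"az":0},
    {"tx":0.14,"ty":0,"tz":0.12,"ax":0,"ay":0,"az":0},
    {"tx":0.21,"ty":0,"tz":0.12,"ax":0,"ay":0,"az":0},
    {"tx":0.279,"ty":0.001,"tz":0.12,"ax":0,"ay":0,"az":0},
    {"tx":0.279,"ty":0.001,"tz":0.12,"ax":0,"ay":0,"az":0},
    {"tx":0.279,"ty":0.001,"tz":0.12,"ax":0,"ay":0,"az":0},
    {"tx":0.279,"ty":0.001,"tz":0.12,"ax":0,"ay":0,"az":0}
  ]
}}

```text
time_s: 7.9
position: [0.64, -0.1386, 0.032]
eef_rot: [-0.001, 0.502, 0.865, -0.0]
ft_force: [-0.9, -0.3, -1.1]
finger_gap: 0.0541
grasp_force: 32.2
```

Run:
```python
from h import *
im,d,P,K,E=snap("wrist","w4.png"); o=arm.get_obs(); print(o["position"],o["finger_gap"])
m=(P[...,2]>.024)&(P[...,2]<.032)&(np.hypot(P[...,0]-.641,P[...,1]+.139)<.1)
Q=P[m]; r=cv2.minAreaRect((Q[:,:2]*1000).astype(np.float32)); print(r)
```

```text
[ 0.63993812 -0.13876433  0.03232996] 0.05364129103377693
((640.4974975585938, -137.839599609375), (99.76093292236328, 85.21228790283203), 62.53911590576172)
```

View pics/w4.png

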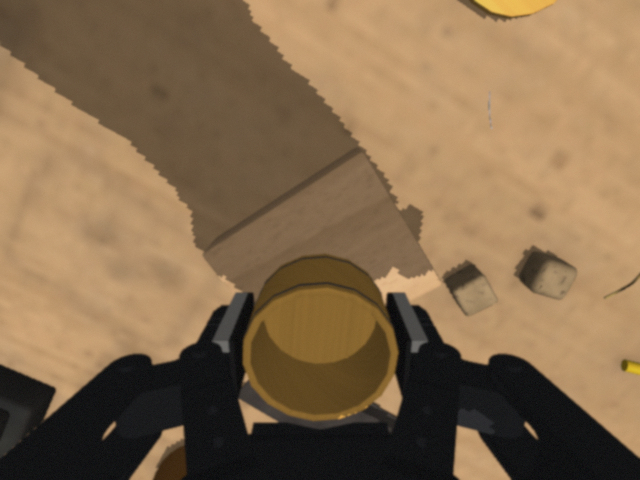

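The pan is held level, centred at (320,350), and the block centre measures (0.6405, -0.138). I lower it.

>>> {"method": "arm_command", "body": {
  "series": [
    {"tx":0.001,"ty":0.001,"tz":-0.03,"ax":0,"ay":0,"az":0},
    {"tx":0.001,"ty":0.001,"tz":-0.05,"ax":0,"ay":0,"az":0},
    {"tx":0.001,"ty":0.001,"tz":-0.06,"ax":0,"ay":0,"az":0},
    {"tx":0.001,"ty":0.001,"tz":-0.066,"ax":0,"ay":0,"az":0},
    {"tx":0.001,"ty":0.001,"tz":-0.07,"ax":0,"ay":0,"az":0},
    {"tx":0.001,"ty":0.001,"tz":-0.072,"ax":0,"ay":0,"az":0},
    {"tx":0.001,"ty":0.001,"tz":-0.072,"ax":0,"ay":0,"az":0},
    {"tx":0.001,"ty":0.001,"tz":-0.072,"ax":0,"ay":0,"az":0}
  ]
}}

```text
time_s: 8.75
position: [0.6418, -0.1383, -0.0106]
eef_rot: [0.0, 0.502, 0.865, 0.0]
ft_force: [-0.1, -0.0, -0.8]
finger_gap: 0.054
grasp_force: 32.2
```

>>> {"method": "arm_command", "body": {
  "series": [
    {"tx":-0.001,"ty":0,"tz":-0.001,"ax":0,"ay":0,"az":0},
    {"tx":-0.001,"ty":0,"tz":-0.002,"ax":0,"ay":0,"az":0},
    {"tx":-0.001,"ty":0,"tz":-0.002,"ax":0,"ay":0,"az":0}
  ]
}}

```text
time_s: 9.05
position: [0.6414, -0.1383, -0.0111]
eef_rot: [0.001, 0.502, 0.865, 0.0]
ft_force: [-1.1, 0.1, 6.7]
finger_gap: 0.0538
grasp_force: 32.7
```

>>> {"method": "arm_command", "body": {
  "series": [
    {"tx":0,"ty":0,"tz":0,"ax":0,"ay":0,"az":0},
    {"tx":0,"ty":0,"tz":0,"ax":0,"ay":0,"az":0},
    {"tx":0,"ty":0,"tz":0,"ax":0,"ay":0,"az":0},
    {"tx":0,"ty":0,"tz":0,"ax":0,"ay":0,"az":0},
    {"tx":0,"ty":0,"tz":0,"ax":0,"ay":0,"az":0},
    {"tx":0,"ty":0,"tz":0,"ax":0,"ay":0,"az":0},
    {"tx":0,"ty":0,"tz":0.05,"ax":0,"ay":0,"az":0},
    {"tx":0,"ty":0,"tz":0.1,"ax":0,"ay":0,"az":0},
    {"tx":0,"ty":0,"tz":0.15,"ax":0,"ay":0,"az":0},
    {"tx":0,"ty":0,"tz":0.15,"ax":0,"ay":0,"az":0},
    {"tx":0,"ty":0,"tz":0.15,"ax":0,"ay":0,"az":0},
    {"tx":0,"ty":0,"tz":0.15,"ax":0,"ay":0,"az":0}
  ],
  "claw": -1
}}

```text
time_s: 10.25
position: [0.6403, -0.138, 0.0768]
eef_rot: [-0.001, 0.502, 0.865, -0.0]
ft_force: [-0.0, 0.0, -0.5]
finger_gap: 0.0852
grasp_force: 0.0
```

Run:
```python
from h import *
im,d,P,K,E=snap("wrist"); o=arm.get_obs(); print(o["position"],o["finger_gap"])
print(ring(P,(.641,-.138),.035,.05,.068))
```

```text
[ 0.64027773 -0.13796384  0.07659772] 0.08526712490411405
(2404, (640.6, -139.1, 27.1), ((640.5238647460938, -139.0587158203125), (53.55577850341797, 53.869239807128906), 23.958297729492188), array([0.0511, 0.0596, 0.0611]))
```

>>> {"method": "arm_command", "body": {
  "series": [
    {"tx":-0.296,"ty":0.273,"tz":0,"ax":0,"ay":0,"az":0},
    {"tx":-0.296,"ty":0.273,"tz":0,"ax":0,"ay":0,"az":0},
    {"tx":-0.296,"ty":0.273,"tz":0,"ax":0,"ay":0,"az":0},
    {"tx":-0.296,"ty":0.273,"tz":0,"ax":0,"ay":0,"az":0},
    {"tx":-0.296,"ty":0.273,"tz":0,"ax":0,"ay":0,"az":0},
    {"tx":-0.296,"ty":0.273,"tz":-0.04,"ax":0,"ay":0,"az":0},
    {"tx":-0.296,"ty":0.273,"tz":-0.08,"ax":0,"ay":0,"az":0},
    {"tx":-0.296,"ty":0.273,"tz":-0.08,"ax":0,"ay":0,"az":0},
    {"tx":-0.296,"ty":0.273,"tz":-0.08,"ax":0,"ay":0,"az":0},
    {"tx":-0.296,"ty":0.273,"tz":-0.08,"ax":0,"ay":0,"az":0}
  ]
}}

```text
time_s: 11.3
position: [0.4639, 0.0254, 0.0305]
eef_rot: [0.0, 0.502, 0.865, 0.0]
ft_force: [0.0, 1.1, 0.8]
finger_gap: 0.0855
grasp_force: 0.0
```

Run:
```python
from h import *
im,d,P,K,E=snap("wrist"); o=arm.get_obs(); print(o["position"],o["finger_gap"])
print(ring(P,(.464,.0255),.045,.02,.037))
```

```text
[0.46406094 0.02533131 0.03057749] 0.08541154032508586
(3421, (461.6, 25.9, 29.2), ((461.62237548828125, 25.917078018188477), (57.50997543334961, 57.920536041259766), 42.87788009643555), array([0.0213, 0.0313, 0.0331]))
```

>>> {"method": "arm_command", "body": {
  "series": [
    {"tx":-0.003,"ty":0.001,"tz":-0.03,"ax":0,"ay":0,"az":0},
    {"tx":-0.003,"ty":0.001,"tz":-0.06,"ax":0,"ay":0,"az":0},
    {"tx":-0.003,"ty":0.001,"tz":-0.085,"ax":0,"ay":0,"az":0},
    {"tx":-0.003,"ty":0.001,"tz":-0.1,"ax":0,"ay":0,"az":0},
    {"tx":-0.003,"ty":0.001,"tz":-0.11,"ax":0,"ay":0,"az":0},
    {"tx":-0.003,"ty":0.001,"tz":-0.11,"ax":0,"ay":0,"az":0},
    {"tx":-0.003,"ty":0.001,"tz":-0.11,"ax":0,"ay":0,"az":0}
  ]
}}

```text
time_s: 12.05
position: [0.462, 0.0261, -0.0357]
eef_rot: [0.0, 0.502, 0.865, 0.0]
ft_force: [0.3, -0.8, 0.1]
finger_gap: 0.0853
grasp_force: 0.0
```

>>> {"method": "arm_command", "body": {
  "series": [
    {"tx":0,"ty":0,"tz":0,"ax":0,"ay":0,"az":0},
    {"tx":0,"ty":0,"tz":0,"ax":0,"ay":0,"az":0},
    {"tx":0,"ty":0,"tz":0,"ax":0,"ay":0,"az":0},
    {"tx":0,"ty":0,"tz":0,"ax":0,"ay":0,"az":0},
    {"tx":0,"ty":0,"tz":0,"ax":0,"ay":0,"az":0},
    {"tx":0,"ty":0,"tz":0,"ax":0,"ay":0,"az":0},
    {"tx":0,"ty":0,"tz":0,"ax":0,"ay":0,"az":0},
    {"tx":0,"ty":0,"tz":0,"ax":0,"ay":0,"az":0}
  ],
  "claw": 1,
  "squeeze": 30
}}

```text
time_s: 12.85
position: [0.4619, 0.0262, -0.0354]
eef_rot: [0.001, 0.502, 0.865, 0.0]
ft_force: [-1.9, 1.2, 5.8]
finger_gap: 0.057
grasp_force: 30.9
```

>>> {"method": "arm_command", "body": {
  "series": [
    {"tx":0,"ty":0,"tz":0.06,"ax":0,"ay":0,"az":0},
    {"tx":0,"ty":0,"tz":0.12,"ax":0,"ay":0,"az":0},
    {"tx":0.05,"ty":-0.05,"tz":0.17,"ax":0,"ay":0,"az":0},
    {"tx":0.1,"ty":-0.1,"tz":0.17,"ax":0,"ay":0,"az":0},
    {"tx":0.15,"ty":-0.14,"tz":0.17,"ax":0,"ay":0,"az":0},
    {"tx":0.2,"ty":-0.185,"tz":0.17,"ax":0,"ay":0,"az":0},
    {"tx":0.25,"ty":-0.23,"tz":0.17,"ax":0,"ay":0,"az":0},
    {"tx":0.2985,"ty":-0.275,"tz":0.17,"ax":0,"ay":0,"az":0},
    {"tx":0.2985,"ty":-0.275,"tz":0.17,"ax":0,"ay":0,"az":0},
    {"tx":0.2985,"ty":-0.275,"tz":0.17,"ax":0,"ay":0,"az":0},
    {"tx":0.2985,"ty":-0.275,"tz":0.17,"ax":0,"ay":0,"az":0},
    {"tx":0.2985,"ty":-0.275,"tz":0.17,"ax":0,"ay":0,"az":0}
  ]
}}

```text
time_s: 14.05
position: [0.6401, -0.138, 0.0662]
eef_rot: [-0.0, 0.502, 0.865, 0.0]
ft_force: [-0.4, 0.2, -0.8]
finger_gap: 0.0569
grasp_force: 32.9
```

Run:
```python
from h import *
im,d,P,K,E=snap("wrist"); o=arm.get_obs(); p=o["position"]; print(p,o["finger_gap"],o["grasp_force"])
im=im.copy();cv2.imwrite("pics/w5.png",im[:,:,::-1])
zt=p[2]+.0354+.032; print("exp rim z",zt); Pm=P.copy(); 
v,u=np.mgrid[0:480,0:640]; Pm[(u<225)|(u>415)]=np.nan
print(ring(Pm,p[:2],.04,zt-.004,zt+.004))
```

```text
[ 0.64018145 -0.13800265  0.06637571] 0.05706152824999074 32.90905276313424
exp rim z 0.13377570784461967
(6030, (637.0, -134.2, 34.2), ((638.951416015625, -138.2344512939453), (56.64327621459961, 68.79563903808594), 122.70063018798828), array([0.1304, 0.1335, 0.1353]))
```

View pics/w5.png

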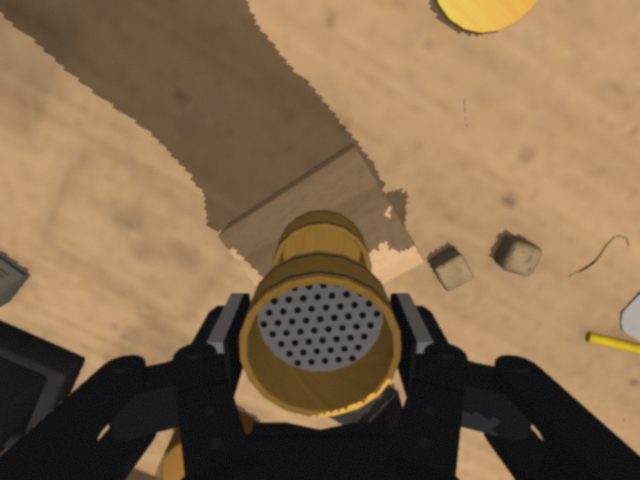

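The fine sieve is level in the grip at (320,350), over the pan at (322,250). I lower it.

>>> {"method": "arm_command", "body": {
  "series": [
    {"tx":0.001,"ty":-0.001,"tz":-0.03,"ax":0,"ay":0,"az":0},
    {"tx":0.001,"ty":-0.001,"tz":-0.05,"ax":0,"ay":0,"az":0},
    {"tx":0.001,"ty":-0.001,"tz":-0.06,"ax":0,"ay":0,"az":0},
    {"tx":0.001,"ty":-0.001,"tz":-0.067,"ax":0,"ay":0,"az":0},
    {"tx":0.001,"ty":-0.001,"tz":-0.073,"ax":0,"ay":0,"az":0},
    {"tx":0.001,"ty":-0.001,"tz":-0.077,"ax":0,"ay":0,"az":0},
    {"tx":0.001,"ty":-0.001,"tz":-0.08,"ax":0,"ay":0,"az":0},
    {"tx":0.001,"ty":-0.001,"tz":-0.082,"ax":0,"ay":0,"az":0},
    {"tx":0.001,"ty":-0.001,"tz":-0.082,"ax":0,"ay":0,"az":0},
    {"tx":0.001,"ty":-0.001,"tz":-0.082,"ax":0,"ay":0,"az":0}
  ]
}}

```text
time_s: 15.1
position: [0.6415, -0.1395, 0.0177]
eef_rot: [0.001, 0.502, 0.865, 0.0]
ft_force: [-2.4, 0.9, 5.8]
finger_gap: 0.0566
grasp_force: 33.4
```

Contact came at the expected seated height. I release and lift.

>>> {"method": "arm_command", "body": {
  "series": [
    {"tx":0,"ty":0,"tz":0,"ax":0,"ay":0,"az":0},
    {"tx":0,"ty":0,"tz":0,"ax":0,"ay":0,"az":0},
    {"tx":0,"ty":0,"tz":0,"ax":0,"ay":0,"az":0},
    {"tx":0,"ty":0,"tz":0,"ax":0,"ay":0,"az":0},
    {"tx":0,"ty":0,"tz":0,"ax":0,"ay":0,"az":0},
    {"tx":0,"ty":0,"tz":0,"ax":0,"ay":0,"az":0},
    {"tx":0,"ty":0,"tz":0.05,"ax":0,"ay":0,"az":0},
    {"tx":0,"ty":0,"tz":0.1,"ax":0,"ay":0,"az":0},
    {"tx":0,"ty":0,"tz":0.13,"ax":0,"ay":0,"az":0},
    {"tx":0,"ty":0,"tz":0.13,"ax":0,"ay":0,"az":0},
    {"tx":0,"ty":0,"tz":0.13,"ax":0,"ay":0,"az":0},
    {"tx":0,"ty":0,"tz":0.13,"ax":0,"ay":0,"az":0}
  ],
  "claw": -1
}}

```text
time_s: 16.3
position: [0.6406, -0.1392, 0.0933]
eef_rot: [-0.001, 0.502, 0.865, -0.0]
ft_force: [-0.4, 0.5, -0.2]
finger_gap: 0.0853
grasp_force: 0.0
```

Run:
```python
from h import *
im,d,P,K,E=snap("wrist"); o=arm.get_obs(); print(o["position"],o["finger_gap"])
print(ring(P,(.641,-.139),.04,.077,.093))
print("pan/plate",)
```

```text
[ 0.64058488 -0.13918747  0.09322684] 0.08539965718654931
(2597, (640.6, -140.0, 29.2), ((640.593994140625, -140.03770446777344), (57.63524627685547, 57.97626495361328), 9.277005195617676), array([0.0781, 0.0847, 0.0862]))
pan/plate
```

>>> {"method": "arm_command", "body": {
  "series": [
    {"tx":0.015,"ty":0.565,"tz":0,"ax":0,"ay":0,"az":0},
    {"tx":0.015,"ty":0.565,"tz":0,"ax":0,"ay":0,"az":0},
    {"tx":0.015,"ty":0.565,"tz":0,"ax":0,"ay":0,"az":0},
    {"tx":0.015,"ty":0.565,"tz":0,"ax":0,"ay":0,"az":0},
    {"tx":0.015,"ty":0.565,"tz":0,"ax":0,"ay":0,"az":0},
    {"tx":0.015,"ty":0.565,"tz":0,"ax":0,"ay":0,"az":0},
    {"tx":0.015,"ty":0.565,"tz":0,"ax":0,"ay":0,"az":0},
    {"tx":0.015,"ty":0.565,"tz":-0.04,"ax":0,"ay":0,"az":0},
    {"tx":0.015,"ty":0.565,"tz":-0.09,"ax":0,"ay":0,"az":0},
    {"tx":0.015,"ty":0.565,"tz":-0.09,"ax":0,"ay":0,"az":0},
    {"tx":0.015,"ty":0.565,"tz":-0.09,"ax":0,"ay":0,"az":0},
    {"tx":0.015,"ty":0.565,"tz":-0.09,"ax":0,"ay":0,"az":0}
  ]
}}

```text
time_s: 17.55
position: [0.651, 0.1994, 0.0419]
eef_rot: [0.001, 0.502, 0.865, 0.0]
ft_force: [0.3, 0.5, -0.8]
finger_gap: 0.0856
grasp_force: 0.0
```

Run:
```python
from h import *
im,d,P,K,E=snap("wrist"); o=arm.get_obs(); print(o["position"],o["finger_gap"])
print(ring(P,(.650,.2),.045,.025,.041))
```

```text
[0.6511388  0.19933734 0.04215447] 0.08551741315435546
(3428, (647.8, 201.0, 31.3), ((647.578857421875, 200.91867065429688), (61.385379791259766, 62.093074798583984), 42.57192611694336), array([0.0263, 0.0363, 0.0381]))
```

>>> {"method": "arm_command", "body": {
  "series": [
    {"tx":-0.004,"ty":0.002,"tz":-0.03,"ax":0,"ay":0,"az":0},
    {"tx":-0.004,"ty":0.002,"tz":-0.06,"ax":0,"ay":0,"az":0},
    {"tx":-0.004,"ty":0.002,"tz":-0.09,"ax":0,"ay":0,"az":0},
    {"tx":-0.004,"ty":0.002,"tz":-0.11,"ax":0,"ay":0,"az":0},
    {"tx":-0.004,"ty":0.002,"tz":-0.123,"ax":0,"ay":0,"az":0},
    {"tx":-0.004,"ty":0.002,"tz":-0.123,"ax":0,"ay":0,"az":0},
    {"tx":-0.004,"ty":0.002,"tz":-0.123,"ax":0,"ay":0,"az":0}
  ]
}}

```text
time_s: 18.3
position: [0.6484, 0.2008, -0.0324]
eef_rot: [0.0, 0.502, 0.865, 0.0]
ft_force: [0.3, -0.2, 0.2]
finger_gap: 0.0856
grasp_force: 0.0
```

>>> {"method": "arm_command", "body": {
  "series": [
    {"tx":0,"ty":0,"tz":0,"ax":0,"ay":0,"az":0},
    {"tx":0,"ty":0,"tz":0,"ax":0,"ay":0,"az":0},
    {"tx":0,"ty":0,"tz":0,"ax":0,"ay":0,"az":0},
    {"tx":0,"ty":0,"tz":0,"ax":0,"ay":0,"az":0},
    {"tx":0,"ty":0,"tz":0,"ax":0,"ay":0,"az":0},
    {"tx":0,"ty":0,"tz":0,"ax":0,"ay":0,"az":0},
    {"tx":0,"ty":0,"tz":0,"ax":0,"ay":0,"az":0},
    {"tx":0,"ty":0,"tz":0,"ax":0,"ay":0,"az":0}
  ],
  "claw": 1,
  "squeeze": 30
}}

```text
time_s: 19.1
position: [0.6484, 0.2009, -0.0321]
eef_rot: [0.001, 0.502, 0.865, 0.001]
ft_force: [-0.8, -1.2, 6.4]
finger_gap: 0.0603
grasp_force: 32.8
```

>>> {"method": "arm_command", "body": {
  "series": [
    {"tx":0,"ty":0,"tz":0.07,"ax":0,"ay":0,"az":0},
    {"tx":0,"ty":0,"tz":0.14,"ax":0,"ay":0,"az":0},
    {"tx":0,"ty":0,"tz":0.21,"ax":0,"ay":0,"az":0},
    {"tx":-0.012,"ty":-0.08,"tz":0.21,"ax":0,"ay":0,"az":0},
    {"tx":-0.012,"ty":-0.16,"tz":0.21,"ax":0,"ay":0,"az":0},
    {"tx":-0.012,"ty":-0.24,"tz":0.21,"ax":0,"ay":0,"az":0},
    {"tx":-0.012,"ty":-0.32,"tz":0.21,"ax":0,"ay":0,"az":0},
    {"tx":-0.012,"ty":-0.4,"tz":0.21,"ax":0,"ay":0,"az":0},
    {"tx":-0.012,"ty":-0.48,"tz":0.21,"ax":0,"ay":0,"az":0},
    {"tx":-0.012,"ty":-0.53,"tz":0.21,"ax":0,"ay":0,"az":0},
    {"tx":-0.012,"ty":-0.567,"tz":0.21,"ax":0,"ay":0,"az":0},
    {"tx":-0.012,"ty":-0.567,"tz":0.21,"ax":0,"ay":0,"az":0}
  ]
}}

```text
time_s: 20.3
position: [0.6404, -0.1425, 0.0926]
eef_rot: [0.0, 0.504, 0.864, -0.0]
ft_force: [0.2, -0.8, -1.2]
finger_gap: 0.0603
grasp_force: 33.2
```

>>> {"method": "arm_command", "body": {
  "series": [
    {"tx":0,"ty":0,"tz":0,"ax":0,"ay":0,"az":0},
    {"tx":0,"ty":0,"tz":0,"ax":0,"ay":0,"az":0},
    {"tx":0,"ty":0,"tz":0,"ax":0,"ay":0,"az":0}
  ]
}}

```text
time_s: 20.6
position: [0.6407, -0.1382, 0.093]
eef_rot: [-0.0, 0.502, 0.865, 0.0]
ft_force: [0.0, -0.7, -0.0]
finger_gap: 0.0607
grasp_force: 33.2
```

Run:
```python
from h import *
im,d,P,K,E=snap("wrist","w6.png"); o=arm.get_obs(); p=o["position"]; print(p,o["finger_gap"],o["grasp_force"])
```

```text
[ 0.64073479 -0.13823802  0.09296602] 0.06046292580103282 33.202652789186686
```

View pics/w6.png

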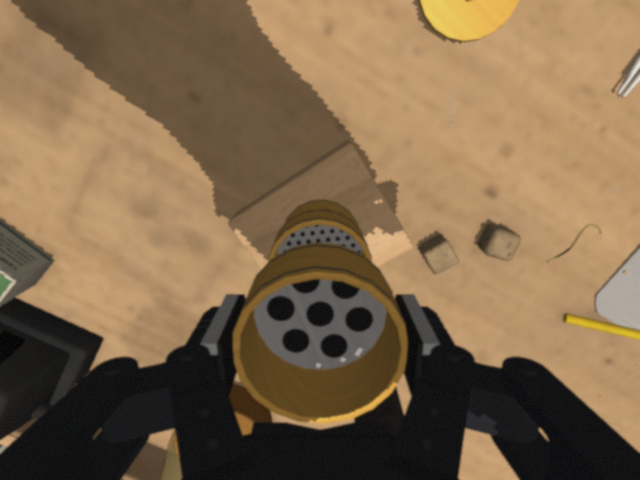

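The coarse sieve is level at (320,345), above the stack at (320,235). I lower it.

>>> {"method": "arm_command", "body": {
  "series": [
    {"tx":0,"ty":-0.002,"tz":-0.03,"ax":0,"ay":0,"az":0},
    {"tx":0,"ty":-0.002,"tz":-0.05,"ax":0,"ay":0,"az":0},
    {"tx":0,"ty":-0.002,"tz":-0.058,"ax":0,"ay":0,"az":0},
    {"tx":0,"ty":-0.002,"tz":-0.064,"ax":0,"ay":0,"az":0},
    {"tx":0,"ty":-0.002,"tz":-0.07,"ax":0,"ay":0,"az":0},
    {"tx":0,"ty":-0.002,"tz":-0.074,"ax":0,"ay":0,"az":0},
    {"tx":0,"ty":-0.002,"tz":-0.077,"ax":0,"ay":0,"az":0},
    {"tx":0,"ty":-0.002,"tz":-0.079,"ax":0,"ay":0,"az":0},
    {"tx":0,"ty":-0.002,"tz":-0.079,"ax":0,"ay":0,"az":0},
    {"tx":0,"ty":-0.002,"tz":-0.079,"ax":0,"ay":0,"az":0}
  ]
}}

```text
time_s: 21.65
position: [0.6408, -0.1407, 0.0459]
eef_rot: [0.0, 0.502, 0.865, 0.0]
ft_force: [-1.0, -0.0, 2.9]
finger_gap: 0.0606
grasp_force: 33.4
```

>>> {"method": "arm_command", "body": {
  "series": [
    {"tx":0,"ty":0,"tz":0,"ax":0,"ay":0,"az":0},
    {"tx":0,"ty":0,"tz":0,"ax":0,"ay":0,"az":0},
    {"tx":0,"ty":0,"tz":0,"ax":0,"ay":0,"az":0},
    {"tx":0,"ty":0,"tz":0,"ax":0,"ay":0,"az":0},
    {"tx":0,"ty":0,"tz":0,"ax":0,"ay":0,"az":0},
    {"tx":0,"ty":0,"tz":0,"ax":0,"ay":0,"az":0},
    {"tx":0,"ty":0,"tz":0.05,"ax":0,"ay":0,"az":0},
    {"tx":0,"ty":0,"tz":0.1,"ax":0,"ay":0,"az":0},
    {"tx":0,"ty":0,"tz":0.13,"ax":0,"ay":0,"az":0},
    {"tx":0,"ty":0,"tz":0.13,"ax":0,"ay":0,"az":0},
    {"tx":0,"ty":0,"tz":0.13,"ax":0,"ay":0,"az":0},
    {"tx":0,"ty":0,"tz":0.13,"ax":0,"ay":0,"az":0}
  ],
  "claw": -1
}}

```text
time_s: 22.85
position: [0.64, -0.1404, 0.1221]
eef_rot: [-0.001, 0.502, 0.865, -0.0]
ft_force: [-0.2, 0.6, -0.9]
finger_gap: 0.0853
grasp_force: 0.0
```

Run:
```python
from h import *
im,d,P,K,E=snap("wrist"); o=arm.get_obs(); print(o["position"],o["finger_gap"])
print(ring(P,(.641,-.139),.045,.107,.123))
```

```text
[ 0.64000734 -0.14038812  0.12201586] 0.08528599797293189
(2800, (639.7, -140.9, 31.1), ((639.7152709960938, -140.82421875), (61.58309555053711, 61.89329147338867), 25.140939712524414), array([0.108 , 0.1147, 0.1161]))
```

>>> {"method": "arm_command", "body": {
  "series": [
    {"tx":0.006,"ty":0.303,"tz":0,"ax":0,"ay":0,"az":0},
    {"tx":0.006,"ty":0.303,"tz":0,"ax":0,"ay":0,"az":0},
    {"tx":0.006,"ty":0.303,"tz":0,"ax":0,"ay":0,"az":0},
    {"tx":0.006,"ty":0.303,"tz":0,"ax":0,"ay":0,"az":0},
    {"tx":0.006,"ty":0.303,"tz":-0.05,"ax":0,"ay":0,"az":0},
    {"tx":0.006,"ty":0.303,"tz":-0.1,"ax":0,"ay":0,"az":0},
    {"tx":0.006,"ty":0.303,"tz":-0.13,"ax":0,"ay":0,"az":0},
    {"tx":0.006,"ty":0.303,"tz":-0.13,"ax":0,"ay":0,"az":0},
    {"tx":0.006,"ty":0.303,"tz":-0.13,"ax":0,"ay":0,"az":0},
    {"tx":0.006,"ty":0.303,"tz":-0.13,"ax":0,"ay":0,"az":0}
  ]
}}

```text
time_s: 23.9
position: [0.6449, 0.0411, 0.0465]
eef_rot: [0.001, 0.502, 0.865, 0.0]
ft_force: [0.4, -0.2, -0.5]
finger_gap: 0.0857
grasp_force: 0.0
```

Run:
```python
from h import *
im,d,P,K,E=snap("wrist"); o=arm.get_obs(); print(o["position"],o["finger_gap"])
print("disc",ring(P,(.644,.0412),.045,.009,.016)); print("knob",ring(P,(.644,.0412),.03,.033,.039))
```

```text
[0.64500698 0.04102655 0.04665806] 0.08562465456690092
disc (7195, (642.0, 41.4, 32.1), ((641.88330078125, 41.600189208984375), (63.3360595703125, 63.65842819213867), 29.185626983642578), array([0.0113, 0.0124, 0.0136]))
knob (619, (641.9, 41.6, 8.1), ((641.7899780273438, 41.67500686645508), (15.471929550170898, 15.819204330444336), 174.7555694580078), array([0.0344, 0.0362, 0.0373]))
```

>>> {"method": "arm_command", "body": {
  "series": [
    {"tx":-0.004,"ty":0.001,"tz":-0.03,"ax":0,"ay":0,"az":0},
    {"tx":-0.004,"ty":0.001,"tz":-0.06,"ax":0,"ay":0,"az":0},
    {"tx":-0.004,"ty":0.001,"tz":-0.09,"ax":0,"ay":0,"az":0},
    {"tx":-0.004,"ty":0.001,"tz":-0.11,"ax":0,"ay":0,"az":0},
    {"tx":-0.004,"ty":0.001,"tz":-0.123,"ax":0,"ay":0,"az":0},
    {"tx":-0.004,"ty":0.001,"tz":-0.123,"ax":0,"ay":0,"az":0},
    {"tx":-0.004,"ty":0.001,"tz":-0.123,"ax":0,"ay":0,"az":0}
  ]
}}

```text
time_s: 24.65
position: [0.6423, 0.0417, -0.0277]
eef_rot: [0.0, 0.502, 0.865, 0.0]
ft_force: [1.4, -0.2, 0.3]
finger_gap: 0.0853
grasp_force: 0.0
```

>>> {"method": "arm_command", "body": {
  "series": [
    {"tx":0,"ty":0,"tz":0,"ax":0,"ay":0,"az":0},
    {"tx":0,"ty":0,"tz":0,"ax":0,"ay":0,"az":0},
    {"tx":0,"ty":0,"tz":0,"ax":0,"ay":0,"az":0},
    {"tx":0,"ty":0,"tz":0,"ax":0,"ay":0,"az":0},
    {"tx":0,"ty":0,"tz":0,"ax":0,"ay":0,"az":0},
    {"tx":0,"ty":0,"tz":0,"ax":0,"ay":0,"az":0},
    {"tx":0,"ty":0,"tz":0,"ax":0,"ay":0,"az":0},
    {"tx":0,"ty":0,"tz":0,"ax":0,"ay":0,"az":0},
    {"tx":0,"ty":0,"tz":0,"ax":0,"ay":0,"az":0},
    {"tx":0,"ty":0,"tz":0,"ax":0,"ay":0,"az":0}
  ],
  "claw": 1,
  "squeeze": 30
}}

```text
time_s: 25.65
position: [0.643, 0.0415, -0.0263]
eef_rot: [0.002, 0.502, 0.865, 0.001]
ft_force: [-1.7, -0.8, 13.3]
finger_gap: 0.0151
grasp_force: 32.1
```

>>> {"method": "arm_command", "body": {
  "series": [
    {"tx":0,"ty":0,"tz":0.06,"ax":0,"ay":0,"az":0},
    {"tx":0,"ty":0,"tz":0.13,"ax":0,"ay":0,"az":0},
    {"tx":0,"ty":0,"tz":0.2,"ax":0,"ay":0,"az":0},
    {"tx":0,"ty":0,"tz":0.26,"ax":0,"ay":0,"az":0},
    {"tx":0,"ty":-0.07,"tz":0.26,"ax":0,"ay":0,"az":0},
    {"tx":0,"ty":-0.14,"tz":0.26,"ax":0,"ay":0,"az":0},
    {"tx":0,"ty":-0.21,"tz":0.26,"ax":0,"ay":0,"az":0},
    {"tx":-0.003,"ty":-0.27,"tz":0.26,"ax":0,"ay":0,"az":0},
    {"tx":-0.003,"ty":-0.304,"tz":0.26,"ax":0,"ay":0,"az":0},
    {"tx":-0.003,"ty":-0.304,"tz":0.26,"ax":0,"ay":0,"az":0},
    {"tx":-0.003,"ty":-0.304,"tz":0.26,"ax":0,"ay":0,"az":0},
    {"tx":-0.003,"ty":-0.304,"tz":0.26,"ax":0,"ay":0,"az":0}
  ]
}}

```text
time_s: 26.85
position: [0.6401, -0.1393, 0.1277]
eef_rot: [-0.0, 0.502, 0.865, 0.0]
ft_force: [-0.3, -0.5, -0.6]
finger_gap: 0.0149
grasp_force: 30.0
```

Run:
```python
from h import *
im,d,P,K,E=snap("wrist","w7.png"); o=arm.get_obs(); p=o["position"]; print(p,o["finger_gap"],o["grasp_force"],o["eef_rot"])
z=p[2]+.0265+.012; m=(abs(P[...,2]-z)<.006)&(np.hypot(P[...,0]-p[0],P[...,1]-p[1])<.033)
Q=P[m]; A=np.c_[Q[:,:2]-p[:2],np.ones(len(Q))]; print(z,np.linalg.lstsq(A,Q[:,2],rcond=None)[0])
```

```text
[ 0.64013166 -0.13919933  0.12772731] 0.014424387936722939 29.996566930207393 [-7.09769505e-05  5.01521736e-01  8.65145035e-01  1.09049036e-04]
0.1662273128810373 [ 0.00301798 -0.00669246  0.16647403]
```

View pics/w7.png

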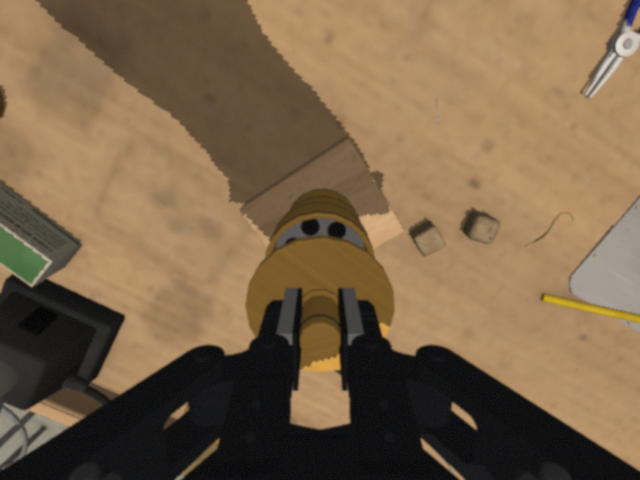

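The lid is level (tilt under 0.01 rad) at (320,310), over the coarse sieve at (320,230). I lower it.

>>> {"method": "arm_command", "body": {
  "series": [
    {"tx":0,"ty":-0.002,"tz":-0.03,"ax":0,"ay":0,"az":0},
    {"tx":0,"ty":-0.002,"tz":-0.05,"ax":0,"ay":0,"az":0},
    {"tx":0,"ty":-0.002,"tz":-0.057,"ax":0,"ay":0,"az":0},
    {"tx":0,"ty":-0.002,"tz":-0.063,"ax":0,"ay":0,"az":0},
    {"tx":0,"ty":-0.002,"tz":-0.068,"ax":0,"ay":0,"az":0},
    {"tx":0,"ty":-0.002,"tz":-0.072,"ax":0,"ay":0,"az":0},
    {"tx":0,"ty":-0.002,"tz":-0.076,"ax":0,"ay":0,"az":0},
    {"tx":0,"ty":-0.002,"tz":-0.078,"ax":0,"ay":0,"az":0},
    {"tx":0,"ty":-0.002,"tz":-0.078,"ax":0,"ay":0,"az":0},
    {"tx":0,"ty":-0.002,"tz":-0.078,"ax":0,"ay":0,"az":0}
  ]
}}

```text
time_s: 27.9
position: [0.6403, -0.1419, 0.0817]
eef_rot: [0.001, 0.502, 0.865, 0.0]
ft_force: [-1.4, 1.2, 6.3]
finger_gap: 0.0149
grasp_force: 32.0
```

It seated with contact at the expected height. I release, lift and check.

>>> {"method": "arm_command", "body": {
  "series": [
    {"tx":0,"ty":0,"tz":0,"ax":0,"ay":0,"az":0},
    {"tx":0,"ty":0,"tz":0,"ax":0,"ay":0,"az":0},
    {"tx":0,"ty":0,"tz":0,"ax":0,"ay":0,"az":0},
    {"tx":0,"ty":0,"tz":0,"ax":0,"ay":0,"az":0},
    {"tx":0,"ty":0,"tz":0,"ax":0,"ay":0,"az":0},
    {"tx":0,"ty":0,"tz":0,"ax":0,"ay":0,"az":0},
    {"tx":0,"ty":0,"tz":0.05,"ax":0,"ay":0,"az":0},
    {"tx":0,"ty":0,"tz":0.1,"ax":0,"ay":0,"az":0},
    {"tx":0,"ty":0,"tz":0.15,"ax":0,"ay":0,"az":0},
    {"tx":0,"ty":0,"tz":0.15,"ax":0,"ay":0,"az":0},
    {"tx":0,"ty":0,"tz":0.15,"ax":0,"ay":0,"az":0},
    {"tx":0,"ty":0,"tz":0.15,"ax":0,"ay":0,"az":0}
  ],
  "claw": -1
}}

```text
time_s: 29.1
position: [0.6396, -0.1417, 0.1697]
eef_rot: [-0.001, 0.502, 0.865, -0.0]
ft_force: [-0.4, 1.1, 0.2]
finger_gap: 0.0851
grasp_force: 0.0
```

Run:
```python
from h import *
im,d,P,K,E=snap("wrist"); o=arm.get_obs(); print(o["position"],o["finger_gap"],o["ft_force"])
print("disc",ring(P,(.640,-.141),.045,.116,.124)); print("knob",ring(P,(.640,-.141),.03,.139,.148))
m=(abs(P[...,2]-.12)<.005)&(np.hypot(P[...,0]-.64,P[...,1]+.141)<.033)
Q=P[m]; print(np.linalg.lstsq(np.c_[Q[:,:2]-[.64,-.141],np.ones(len(Q))],Q[:,2],rcond=None)[0])
im,*_=snap("scene"); cv2.imwrite("pics/s3.png",cv2.resize(im[180:320,280:460],None,fx=4,fy=4)[:,:,::-1])
```

```text
[ 0.63950347 -0.14162778  0.16954582] 0.08525410855590212 [ 0.03675377 -0.21611918 -0.17093104]
disc (6384, (639.3, -141.9, 32.1), ((639.1063232421875, -141.9869842529297), (63.08102798461914, 63.611480712890625), 23.279014587402344), array([0.1193, 0.1204, 0.1216]))
knob (578, (638.9, -141.8, 8.0), ((638.958984375, -141.87918090820312), (15.619339942932129, 15.863595962524414), 156.02760314941406), array([0.1405, 0.1442, 0.1453]))
[ 0.00119014 -0.00312426  0.1204325 ]
```

View pics/s3.png

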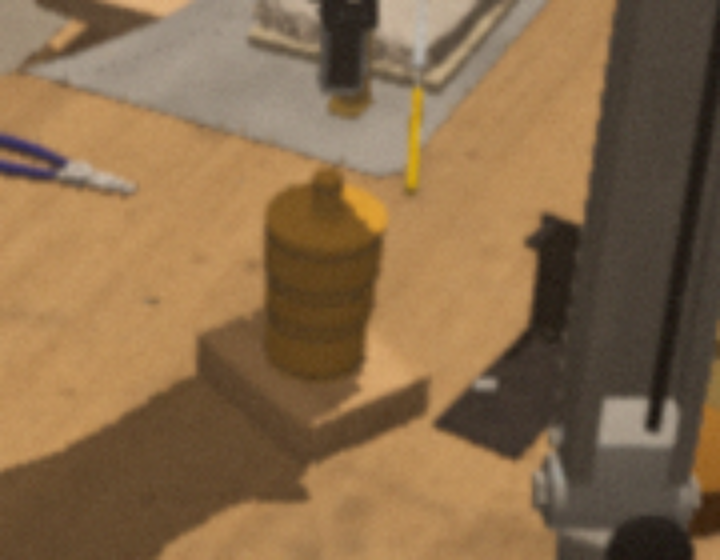

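The stack stands upright on the block around (325,280), with the lid disc at z = 0.1204 (0.120 expected), level, and the gripper is clear. I hand it in.

```bash
python3 -c "
from bench import arm
print(arm.sign_off())"
```

```text
the job is handed in; nothing more can be done
None
```

The sieve set (pan, fine sieve, coarse sieve, lid) is stacked on the beech block and handed in: each rim measured within 0.5 mm of its seated height, and the lid is level. The hand-in gave no verdict, and the fingertips turned out to end about 45 mm behind the stated TCP, so the first grasp closed empty above the pan without touching it.

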